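# Slacken the ratchet vice that holds a microscope stage

## Task

The black microscope stage plate is held in the ratchet vice; slacken the vice. Flick the small pawl lever fully over to its release side (the loaded tooth keeps the sprung pawl trapped), then take the crank knob, wind only a touch tighter until the pawl springs clear of the wheel, and ease the drum slowly all the way back until its lug rests on the tip of the stop screw. Keep the drum in hand all the way: never let it spin back by itself or press the lug hard on the screw, never wind nearly a tooth tighter, and leave the objective and the slide box beside the vice where they are.

Things in the scene. Friction and masses are not known exactly. Their poses are not given: they have to be found in the camera images.
- axis (a point): On the vice's upright drum axis, 84 mm above the table. The vice is fixed; place and heading vary. Flat steel ratchet wheel, 12 teeth, 104 mm across, grey drum on it, crank arm on top (its top at 78 mm). z up; x, y turn with the drum, the crank arm points along -x. Around the drum all else of the vice is lower than 60 mm, but for the lever tab, out of the crank's way.
- drum (a joint): Drum turn, rad, counter-clockwise from above positive; about 0 at start, resting on the pawl. + winds tighter, - slackens. A spring drives it clockwise, 6 N at the knob falling to 4 N; let go with the pawl off it spins at once at 5 rad/s (over 1.5 is too fast, 0.6 is calm). Tooth pitch 0.52. With the lever over, winding 0.02 to 0.1 rad frees the pawl; over 0.3 is too tight.
- crank (a point): Centre of the upright round black crank knob, 22 mm in diameter, 50 mm tall (80 to 130 mm above the table, point at 105 mm), 62 mm from the drum axis. It spins freely on its own pin, so it may be held without turning the hand while it is led round the axis in a level circle.
- lever (a joint): Turn of the pawl lever, rad, clockwise from above positive: 0 at the start (pawl sprung into the wheel), 0.9 at its end stop (pawl sprung outward). It stays where it is left, by friction; 3 to 5 N at the tab move it. Fully over means above 0.75.
- lever_tab (a point): Centre of the upright steel thumb tab of the pawl lever: 16 mm along the lever, 8 mm thick, 62 to 96 mm above the table (point at 79 mm). The lever's upright pivot lies 45 mm from it, along the point's (-0.866, 0.5, 0); flicked, the tab circles clockwise about the pivot, setting out along its (-0.5, -0.866, 0). Site axes turn with the lever; the arm below is 56 to 62 mm high.
- pawl_tip (a point): Centre of the round tip (7 mm in diameter) of the bent steel pawl, 47 mm above the table, 51 mm from the lever's pivot, about which it turns too; the lever pushes it through a spring. It is 45 mm from the drum axis when engaged, over 60 mm when clear.
- lug: Dark steel lug on the drum's rim: a radial bar 8 mm thick, 48 to 74 mm from the drum axis, 40 to 54 mm above the table. Origin on the drum axis at table height, x axis along the bar; it turns with the drum. Slackened, its clockwise face meets the tip of a brass 8 mm screw on a fixed stop arm at the rim, set anew each time and not measured, to be felt or seen: 0.55 to 2 rad back from the start. The spring rests it there with 4 N; over 20 N is too hard.
- objective_mid (a point): Centre of a loose microscope objective standing beside the vice, a steel barrel 28 mm in diameter, 40 mm tall. Leave it alone.
- slide_box_mid (a point): Centre of a loose white slide box, 90 by 60 by 30 mm, beside the vice. Leave it alone.

How it is judged (in metres and radians):
On the way, in this order (a step that is already met when the one before it is completed fails the run):
1. the pawl lever is flicked over to its release side (above 0.75 rad) (value of joint lever above 0.75 rad), for 0.1 s.
2. the pawl is clear of the ratchet wheel (horizontal distance between pawl_tip and axis above 0.057 m), for 0.1 s.
At the end, for the whole second after the job is handed in: The drum is at rest, turned back by more than 0.5 rad, with its lug pressed on the stop screw by the vice's own spring (over 1.5 N); the lever is over at its release side (above 0.75 rad) and the pawl is clear of the wheel (tip over 57 mm from the axis) (contact force between lug and anything else above 1.5 N and value of joint drum below -0.5 rad and value of joint lever above 0.75 rad and horizontal distance between pawl_tip and axis above 0.057 m and velocity of joint drum between -0.05 and 0.05 rad/s); the robot touches nothing.
It fails at once if the drum runs back faster than 1.5 rad/s (velocity of joint drum below -1.5 rad/s).
It fails at once if the lug is pressed on the stop (or pushed) with more than 20 N (contact force between lug and anything else above 20 N).
It fails at once if the drum is wound more than 0.3 rad tighter (value of joint drum above 0.3 rad).
It fails at once if the objective is moved by more than 30 mm (distance of objective_mid from where it was at the start of the episode above 0.03 m).
It fails at once if the slide box is moved by more than 30 mm (distance of slide_box_mid from where it was at the start of the episode above 0.03 m).
It also fails if it takes over 64 s, if anything falls off the work surface, if the arm or the gripper's body presses on something with over 40 N, if the wrist force passes 120 N, or if a joint passes its speed limit or range.

## Robot

A 6-joint arm with a two-finger parallel gripper is mounted at the origin on the work surface. World frame = base frame: x ahead of the robot, y to its left, z up, the work surface at z = 0. Lengths are in m, angles in degrees, forces in N, time in s.
With the tool pointing down it reaches from about 0.3 to 0.75 m from the base axis. Payload 8.5 kg.
Tool frame: the origin (TCP) lies between the finger pads; the fingertips stand 25 mm ahead of it and the grasp point (between the pads) lies 6 mm ahead of it; x points along the fingers, y is the direction in which the jaws open and shut, and the axes are right-handed (so a half turn about x gives the same grasp; the last joint's range is limited). The gripper opens to 85 mm and grips with 20 to 120 N. Pads are 22 mm wide; open, the fingers measure 114 mm over their backs; the gripper's body (76 mm by 85 mm) begins 54 mm behind the grasp point. The pads swing forward as they close: fully open they stand 13 mm farther back than shut.
Start: joints at [52.81, 21.807, 74.336, -0, 83.858, -12.336], TCP at [0.231, 0.499, 0.256] pointing down, gripper open.
Joint ranges: [-178.18, 178.18], [-50.72, 133.34], [12.68, 142.11], [-81.47, 261.47], [9.98, 163.14], [-165.26, 165.26]. Speed limits (degrees/s): [136.94, 136.94, 180, 180, 180, 180].

## Interface

Orientations are given as a 3x3 rotation matrix whose columns are the frame's x, y, z axes.
In Python, from rig import sensors, get_image, workorder gives the robot as it stands.
- The arm moves only by the tool arm_command, never from a script. Its argument "plan" is a list that holds one entry, the list of rows, each a list of 6 numbers: the shift along the tool's x, y, z in units of 25 mm (1.0 is 25 mm), then the turn, a rotation vector about the tool's x, y, z in units of 6 degrees (1.0 is 6 degrees). In form: [[[dx, dy, dz, ax, ay, az], ...]]. A call has 1 to 10 rows; each row is the pose to reach, as a shift and turn from the pose commanded when the call began, along the tool's axes at that moment; what a row does not reach only later rows make up. A row lasts 1/10 s, in which the tool goes at most 50 mm and 8.59 degrees, less where a joint would pass 70% of its speed; a pose out of reach is approached as far as the arm can. A call with a gripper value outside its range is refused whole. "jaw" is the closure, from 0 (fully open) to 1 (shut), set as the call begins (left out, the last holds). The fingers move at their own pace and stop on an object; "newtons" is the grip in N (left out, the last holds). Time passes only in rows, so rows that repeat a pose let the fingers close. It gives the time, the measured TCP pose, the force and the opening at its end, in the units of the state.
- sensors.observe(): the state, without advancing time (a new reading comes with each control period).
- get_image(name): name is "scene" or "top" or "wrist"; returns a dict with "img" (384x512x3 uint8, red, green, blue), "fx", "fy", "cx", "cy" (pixels), "T" (4x4, takes a point from camera to world coordinates). Camera axes: x right, y up, looking along -z (the intrinsics and any distortion apply to the point x, -y, -z); pixel columns grow to the right and rows downward; lengths in m; the calibration is good to about 2 mm. A picture is of the moment at which its call begins. There is no depth.
- workorder.close_job(): hands the job in, once; it reports no verdict.
The state is a dict: "time_s": time; "q": joint angles; "qvel": joint speeds; "joint_efforts": joint torques, N m; "position": TCP position; "tool_rot": TCP orientation; "ft_force": force on the tool from outside, world axes, zero at the start; "wrist_torque": the same for the moment, N m; "grip_width": finger opening in m.
Only numpy, scipy, OpenCV 4.12 (cv2) and the standard library are available. Lean on these libraries where they do the work, as an engineer would, in place of code of your own. Each camera call takes 0.05 s, during which the arm holds its last target. There are 200 camera calls.

## Working session

There is one attempt and no reset: what is moved stays moved. The work goes in short steps, Python scripts to look and compute and a tool call to move; the robot and the scene stay as the last step left them, time stands still between calls to the robot, and variables do not carry over. Pictures are saved under pics/ and viewed, about 8 in all and at most 12, crops included, and the job is handed in when it is done.

Besides the shell and the picture viewer there is one more tool, called after "Call:" in YAML: its name, and indented under it one key for each argument. arm_command: Moves the arm, as the interface text tells. Its arguments: {"type":"object","properties":{"plan":{"type":"array","items":{"type":"array","items":{"type":"array","items":{"type":"number"}}}},"jaw":{"type":"number"},"newtons":{"type":"number"}},"required":["plan"]}

```bash
ls; mkdir -p pics
cat > h.py <<'E'
import numpy as np, cv2
from rig import sensors, get_image, workorder
def snap(name,fn):
    d=get_image(name); np.save(f'pics/{fn}.npy',d,allow_pickle=True)
    cv2.imwrite(f'pics/{fn}.png',d['img'][:,:,::-1]); return d
def load(fn): return np.load(f'pics/{fn}.npy',allow_pickle=True).item()
def ray(d,u,v):
    r=d['T'][:3,:3]@np.array([(u-d['cx'])/d['fx'],-(v-d['cy'])/d['fy'],-1]); return d['T'][:3,3],r
def onplane(d,u,v,z):
    o,r=ray(d,u,v); return o+r*(z-o[2])/r[2]
def proj(d,p):
    c=d['T'][:3,:3].T@(np.array(p)-d['T'][:3,3]); return d['cx']+d['fx']*c[0]/-c[2], d['cy']-d['fy']*c[1]/-c[2]
E
python3 - <<'E'
from h import *
s=sensors.observe(); print(s)
ims=[]
for n in ['top','scene']:
    d=snap(n,n+'0'); print(n,{k:d[k] for k in d if k!='img'}); ims.append(d['img'])
E
```

```text
pics
{'time_s': 0.0, 'q': array([ 5.28098999e+01,  2.18421665e+01,  7.43838226e+01, -1.38852000e-05,
        8.38583185e+01, -1.23370459e+01]), 'qvel': array([ 0.0964529 , -0.02836481, -0.09019818,  0.03829344, -0.05181552,
       -0.00100517]), 'joint_efforts': array([-6.46481731e-04, -4.48446250e+01, -2.31280500e+01, -2.75791872e-04,
        4.71086227e-03, -6.42267082e-05]), 'position': array([0.23101977, 0.49885434, 0.25570621]), 'tool_rot': array([[-8.89239537e-04,  4.20291814e-01,  9.07388561e-01],
       [-1.17234887e-03,  9.07387858e-01, -4.20292637e-01],
       [-9.99998917e-01, -1.43751679e-03, -3.14156523e-04]]), 'ft_force': array([-0.46358533,  0.32834359, -0.25575378]), 'wrist_torque': array([ 0.02632139, -0.00606065,  0.03576307]), 'grip_width': 0.08534755264126209}
top {'fx': 428.29775931826987, 'fy': 428.29775931826987, 'cx': 256.37610998574564, 'cy': 195.0398736957496, 'T': array([[ 0.0287846 ,  0.99829794, -0.05072159,  0.51171849],
       [-0.99954537,  0.02829089, -0.01042502, -0.12221182],
       [-0.00897231,  0.05099861,  0.99865842,  0.80909064],
       [ 0.        ,  0.        ,  0.        ,  1.        ]])}
scene {'fx': 380.6596695303968, 'fy': 380.6596695303968, 'cx': 260.11700048189016, 'cy': 192.58199689535087, 'T': array([[ 0.10499124, -0.86716886,  0.48682134,  0.88700475],
       [ 0.99447125,  0.09250714, -0.04969268, -0.1470888 ],
       [-0.00194251,  0.48934712,  0.87208694,  0.70235722],
       [ 0.        ,  0.        ,  0.        ,  1.        ]])}
```

View pics/top0.png

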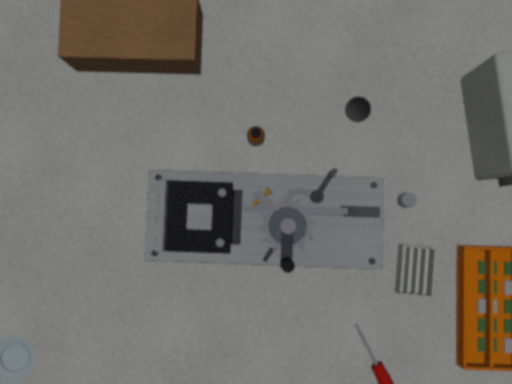

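View pics/scene0.png

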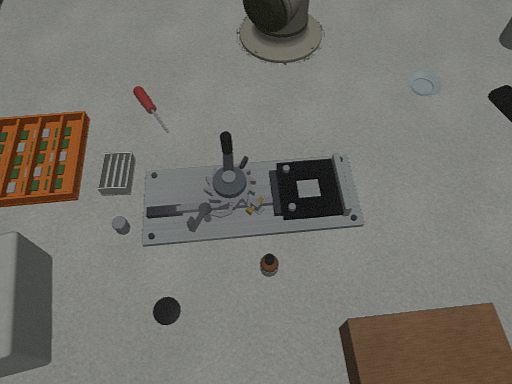

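The top view shows the vice plate at (145–385, 170–268), the drum near (287,226), the crank knob near (287,264), the lever near (317,197) to (334,172), and the lug near (268,254). The slide box is probably the ribbed box at (415,270) and the objective the cylinder at (407,200). I'll enlarge both views.

Run:
```python
from h import *
a=load('top0')['img'][155:285,230:400]; b=load('scene0')['img'][120:250,130:300]
f=lambda x:cv2.convertScaleAbs(cv2.resize(x,None,fx=4.6,fy=4.6,interpolation=cv2.INTER_CUBIC),alpha=1.5)
A=f(a)
cv2.imwrite('pics/z1.png',A[:,:,::-1]);cv2.imwrite('pics/z2.png',f(b)[:,:,::-1])
```

```text
(no output)
```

View pics/z1.png

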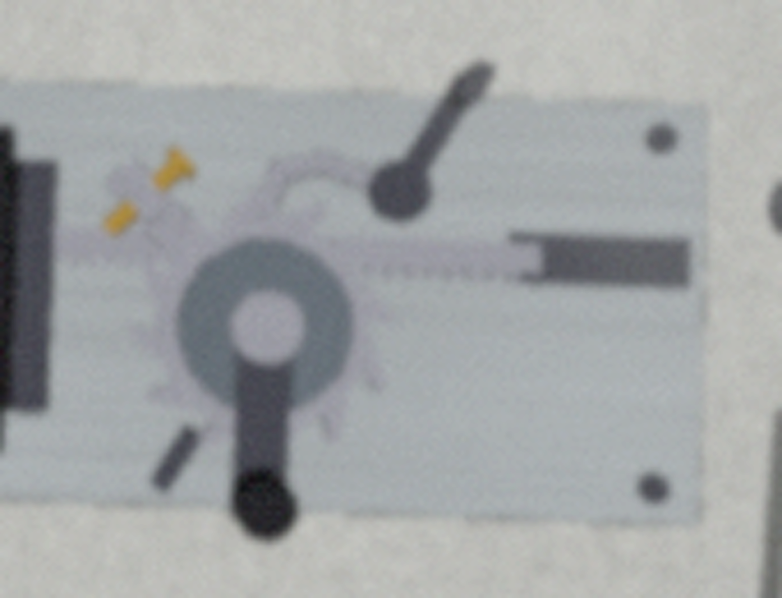

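View pics/z2.png

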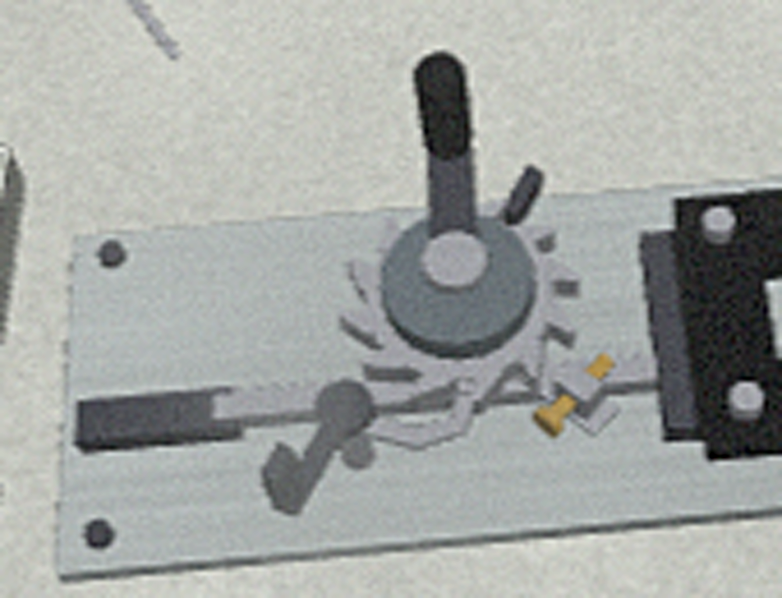

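The top crop shows the hub at (268,327), the knob at (266,508), the lever pivot disc at (400,192) and the tab near (470,88). The lug is at (178,458) and the brass screw tip at about (110,230). The scene crop agrees, with the tab upright at (285,480). Next step is measuring these.

```bash
cat >> h.py <<'E'
def tri(d1,p1,d2,p2):
    A=[];b=[]
    for d,p in((d1,p1),(d2,p2)):
        o,r=ray(d,*p); r=r/np.linalg.norm(r); P=np.eye(3)-np.outer(r,r); A.append(P); b.append(P@o)
    return np.linalg.lstsq(np.vstack(A),np.hstack(b),rcond=None)[0]
E
python3 - <<'E'
from h import *
T=load('top0');S=load('scene0')
full=lambda u,v:((u+.5)/4.6-.5+230,(v+.5)/4.6-.5+155)
fullS=lambda u,v:((u+.5)/4.6-.5+130,(v+.5)/4.6-.5+120)
g=cv2.cvtColor(T['img'],cv2.COLOR_RGB2GRAY)
m=np.zeros_like(g);m[250:280,270:305]=(g[250:280,270:305]<40)
c=max(cv2.findContours(m,0,1)[0],key=cv2.contourArea);(kc,kr)=cv2.minEnclosingCircle(c);print('knob px',kc,kr)
K=onplane(T,*kc,.125);print('knob',K)
hub=full(268,327);H=onplane(T,*hub,.084);print('hub',H,'dist',np.linalg.norm((K-H)[:2]), 'tri',tri(T,hub,S,fullS(456,258)))
P=onplane(T,*full(400,192),.062);print('pivot',P,tri(T,full(400,192),S,fullS(345,405)))
for uv in((470,88),(478,75)):
    B=onplane(T,*full(*uv),.09);print('tab',B,np.linalg.norm((B-P)[:2]),np.degrees(np.arctan2(*(B-P)[1::-1])))
L=onplane(T,*full(178,458),.054);print('lug',L,np.linalg.norm((L-H)[:2]))
s=onplane(T,*full(110,230),.047);print('tip',s,np.linalg.norm((s-H)[:2]))
an=lambda v:np.arctan2(v[1],v[0])
print('angles knob,lug,tip',[np.degrees(an(v-H)) for v in(K,L,s)],'box',onplane(T,415,270,.03),'obj',onplane(T,407,200,.04))
for p in ([*K[:2],.13],[*K[:2],.08]): print('knob in scene crop',(np.array(proj(S,p))-[130,120])*4.6)
E
```

```text
knob px (286.7826232910156, 263.34783935546875) 7.389467716217041
knob [ 0.43943369 -0.16638282  0.125     ]
hub [ 0.49826025 -0.1692742   0.084     ] dist 0.05889757744963569 tri [ 0.4982969  -0.16845053  0.08352982]
pivot [ 0.55035368 -0.21942229  0.062     ] [ 0.55040863 -0.21890879  0.06124452]
tab [ 0.58771282 -0.24052163  0.09      ] 0.04290556414178568 -29.45648087994068
tab [ 0.59256907 -0.24334883  0.09      ] 0.048524413020906335 -29.54338674926924
lug [ 0.44693256 -0.13821418  0.054     ] 0.05999380826356196
tip [ 0.5332351  -0.10966881  0.047     ] 0.06910892061945162
angles knob,lug,tip [np.float64(177.18611801530233), np.float64(148.82052903710485), np.float64(59.596734321626236)] box [ 0.42437016 -0.40329359  0.03      ] obj [ 0.54953086 -0.38416724  0.04      ]
knob in scene crop [439.4291112   74.05260427]
knob in scene crop [448.78559947 145.36264247]
```

Call:
arm_command:
  plan:
    - [[0,-1,1.3,0,0,0],[0,-3,3.9,0,0,0],[0,-4.5,5.9,0.2,0,0],[0,-6,7.9,0.4,0,0],[0,-7.5,9.8,0.6,0,0],[0,-9,11.8,0.77,0,0],[0,-10.5,13.8,0.77,0,0],[0,-12,15.7,0.77,0,0],[0,-13.5,17.7,0.77,0,0],[0,-15,19.6,0.77,0,0]]
  jaw: 1
  newtons: 40

```text
time_s: 1.1
position: [0.4604, 0.0626, 0.2562]
tool_rot: [[-0.0, 0.492, 0.87], [0.0, 0.87, -0.492], [-1.0, 0.0, -0.0]]
ft_force: [0.5, 1.4, 0.1]
grip_width: 0.0
```

```bash
cat >> h.py <<'E'
def togo(p):
    s=sensors.observe(); print(s['time_s'],s['position'].round(4),s['ft_force'].round(1),s['grip_width'].round(4)); print(s['tool_rot'].round(3))
    d=s['tool_rot'].T@(np.array(p)-s['position']); print('units',(d/.025).round(2)); return s
E
python3 -c "
from h import *
togo([.6053,-.2135,.2])"
```

```text
Traceback (most recent call last):
  File "h.py", line 19, in togo
    s=sensors.observe(); print(s['time_s'],s['position'].round(4),s['ft_force'].round(1),s['grip_width'].round(4)); print(s['tool_rot'].round(3))
                                                                                         ^^^^^^^^^^^^^^^^^^^^^
AttributeError: 'float' object has no attribute 'round'
```

Call:
arm_command:
  plan:
    - [[0,0,0,0,0,0],[0,0,0,0,0,0]]

```text
time_s: 1.3
position: [0.46, 0.0638, 0.2559]
tool_rot: [[-0.001, 0.494, 0.869], [0.0, 0.869, -0.494], [-1.0, -0.0, -0.001]]
ft_force: [-0.2, -0.6, -0.1]
grip_width: 0.0
```

```bash
sed -i "s/s\['grip_width'\].round(4)/round(float(s['grip_width']),4)/" h.py
python3 -c "
from h import *
togo([.6053,-.2135,.2])"
```

```text
1.3 [0.46   0.0638 0.2559] [-0.2 -0.6 -0.1] 0.0
[[-0.001  0.494  0.869]
 [ 0.     0.869 -0.494]
 [-1.    -0.    -0.001]]
units [ 2.22 -6.77 10.54]
```

Call:
arm_command:
  plan:
    - [[0,-0.8,1.2,0,0,0],[0,-1.8,2.8,0,0,0],[0,-2.8,4.3,0,0,0],[0,-3.8,5.9,0,0,0],[0,-4.8,7.5,0,0,0],[0.5,-5.8,9.0,0,0,0],[1.2,-6.77,10.54,0,0,0],[2.2,-6.77,10.54,0,0,0],[2.2,-6.77,10.54,0,0,0],[2.2,-6.77,10.54,0,0,0]]

```text
time_s: 2.3
position: [0.6062, -0.2107, 0.2019]
tool_rot: [[-0.001, 0.49, 0.872], [0.001, 0.872, -0.49], [-1.0, 0.0, -0.001]]
ft_force: [0.4, 0.0, 0.7]
grip_width: -0.0001
```

```bash
python3 -c "
from h import *
togo([.6053,-.2135,.1])
snap('top','t1')
d=load('t1');a=d['img'][125:265,250:400];cv2.imwrite('pics/t1z.png',cv2.convertScaleAbs(cv2.resize(a,None,fx=4,fy=4,interpolation=2),alpha=1.5)[:,:,::-1])"
```

```text
2.3 [ 0.6062 -0.2107  0.2019] [0.4 0.  0.7] -0.0001
[[-0.001  0.49   0.872]
 [ 0.001  0.872 -0.49 ]
 [-1.     0.    -0.001]]
units [ 4.08 -0.12  0.03]
```

View pics/t1z.png

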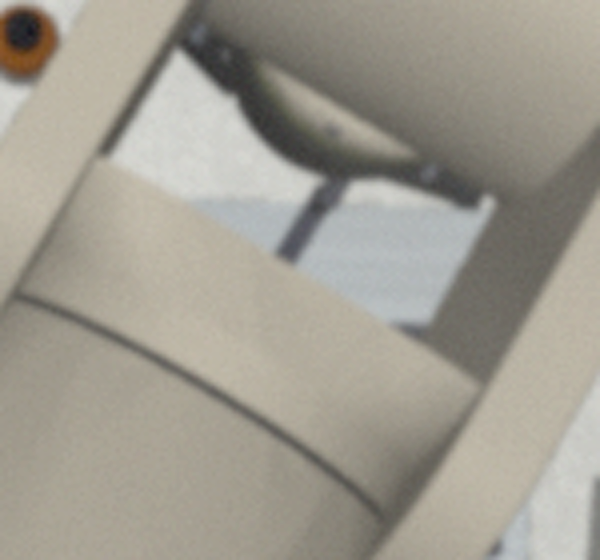

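The arm covers most of the top view, and only the lever arm shows at (320,210). I'll lower the fingers beside the tab.

Call:
arm_command:
  plan:
    - [[0.8,0,0,0,0,0],[1.8,0,0,0,0,0],[2.6,0,0,0,0,0],[3.2,0,0,0,0,0],[3.7,0,0,0,0,0],[4.08,0,0,0,0,0],[4.08,0,0,0,0,0]]

```text
time_s: 3.05
position: [0.606, -0.2118, 0.099]
tool_rot: [[-0.001, 0.492, 0.871], [0.0, 0.871, -0.492], [-1.0, 0.0, -0.001]]
ft_force: [-0.3, 0.6, -0.3]
grip_width: -0.0001
```

```bash
python3 -c "
from h import *
s=togo([.6053,-.2135,.1])
P=np.array([.5504,-.219]); u=s['position'][:2]-P
R=s['tool_rot']; print('rad',u@R[:2,2]*1e3,'tan',u@R[:2,1]*1e3)
d=snap('scene','s1');a=d['img'][110:250,130:330];cv2.imwrite('pics/s1z.png',cv2.convertScaleAbs(cv2.resize(a,None,fx=4,fy=4,interpolation=2),alpha=1.5)[:,:,::-1])"
```

```text
3.05 [ 0.606  -0.2118  0.099 ] [-0.3  0.6 -0.3] -0.0001
[[-0.001  0.492  0.871]
 [ 0.     0.871 -0.492]
 [-1.     0.    -0.001]]
units [-0.04 -0.07  0.01]
rad 44.859215278903356 tan 33.55998485982114
```

View pics/s1z.png

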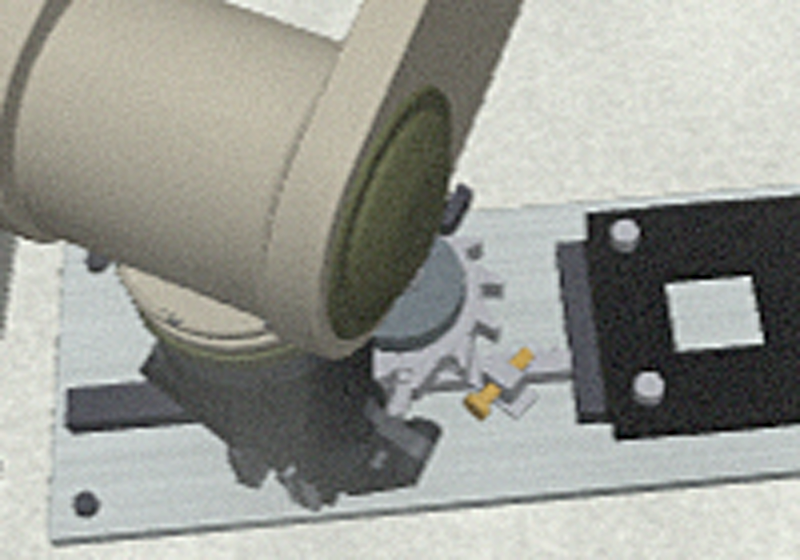

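The gripper sits over the pivot and tab area, with the fingertips near (310,495) on the ccw side. The wheel and stop are clear. I'll approach tangentially until I feel contact.

Call:
arm_command:
  plan:
    - [[0,-0.15,0,0,0,0],[0,-0.3,0,0,0,0],[0,-0.4,0,0,0,0],[0,-0.48,0,0,0,0],[0,-0.52,0,0,0,0],[0,-0.56,0,0,0,0],[0,-0.56,0,0,0,0]]

```text
time_s: 3.8
position: [0.5992, -0.2247, 0.0993]
tool_rot: [[-0.0, 0.492, 0.871], [-0.0, 0.871, -0.492], [-1.0, -0.0, -0.0]]
ft_force: [-0.2, 0.0, -0.1]
grip_width: -0.0001
```

Call:
arm_command:
  plan:
    - [[0,-0.05,0,0,0,0],[0,-0.1,0,0,0,0],[0,-0.15,0,0,0,0],[0,-0.2,0,0,0,0]]

```text
time_s: 4.2
position: [0.5969, -0.2287, 0.0993]
tool_rot: [[0.001, 0.492, 0.871], [0.0, 0.871, -0.492], [-1.0, 0.001, 0.0]]
ft_force: [2.0, 1.9, 0.1]
grip_width: -0.0001
```

Contact at about t=14.5 mm with 2.7 N. I'll sweep the arc about the pivot, with the tool turning along.

Call:
arm_command:
  plan:
    - [[0,-0.16,0.04,0.83,0,0],[0,-0.32,0.07,1.67,0,0],[0,-0.49,0.09,2.5,0,0],[0,-0.65,0.09,3.33,0,0],[0,-0.82,0.08,4.17,0,0],[0,-0.98,0.05,5,0,0],[0,-1.14,0.01,5.83,0,0],[0,-1.29,-0.05,6.67,0,0],[0,-1.44,-0.12,7.5,0,0],[0,-1.44,-0.12,7.5,0,0]]

```text
time_s: 5.2
position: [0.5766, -0.2591, 0.0994]
tool_rot: [[0.001, 0.964, 0.267], [-0.0, 0.267, -0.964], [-1.0, 0.001, 0.001]]
ft_force: [3.2, 0.5, -1.6]
grip_width: 0.0
```

```bash
cat > st.py <<'E'
from h import *
s=togo([.6,-.2,.1]);P=np.array([.5504,-.219]); u=s['position'][:2]-P
R=s['tool_rot']; print('rad',u@R[:2,2]*1e3,'tan',u@R[:2,1]*1e3,'yaw z',np.degrees(np.arctan2(R[1,2],R[0,2])),'F tool',R.T@s['ft_force'])
E
python3 st.py
```

```text
5.2 [ 0.5766 -0.2591  0.0994] [ 3.2  0.5 -1.6] 0.0
[[ 0.001  0.964  0.267]
 [-0.     0.267 -0.964]
 [-1.     0.001  0.001]]
units [-0.02  1.53 -2.03]
rad 45.65946542979154 tan 14.532860448303754 yaw z -74.53922152699728 F tool [1.63159556 3.21303439 0.34264459]
```

Call:
arm_command:
  plan:
    - [[0,-0.06,0.02,0.33,0,0],[0,-0.11,0.03,0.58,0,0],[0,-0.14,0.04,0.75,0,0],[0,-0.17,0.05,0.9,0,0],[0,-0.17,0.05,0.9,0,0]]

```text
time_s: 5.7
position: [0.5735, -0.2612, 0.0994]
tool_rot: [[0.002, 0.984, 0.176], [-0.0, 0.176, -0.984], [-1.0, 0.002, 0.001]]
ft_force: [8.1, -0.1, -2.8]
grip_width: 0.0001
```

```bash
python3 st.py
```

```text
5.7 [ 0.5735 -0.2612  0.0994] [ 8.1 -0.1 -2.8] 0.0001
[[ 0.002  0.984  0.176]
 [-0.     0.176 -0.984]
 [-1.     0.002  0.001]]
units [-0.02  1.47 -2.22]
rad 45.61142007919313 tan 15.337023462818417 yaw z -79.85398896049625 F tool [2.77306349 7.97494612 1.51396409]
```

The force rose to 8 N, so the lever is at its end stop. Now I'll back off and lift.

Call:
arm_command:
  plan:
    - [[0,0.3,0,0,0,0],[0,0.6,0,0,0,0],[-0.8,0.7,0,0,0,0],[-2,0.7,0,0,0,0],[-3.2,0.7,0,0,0,0],[-4.2,0.7,0,0,0,0],[-4.8,0.7,0,0,0,0],[-4.8,0.7,0,0,0,0]]

```text
time_s: 6.5
position: [0.5905, -0.2582, 0.2216]
tool_rot: [[0.003, 0.984, 0.176], [-0.002, 0.176, -0.984], [-1.0, 0.002, 0.003]]
ft_force: [0.4, 0.0, -0.3]
grip_width: 0.0002
```

```bash
python3 -c "
from h import *
togo([.438,-.1662,.2])
"
```

```text
6.5 [ 0.5905 -0.2582  0.2216] [ 0.4  0.  -0.3] 0.0002
[[ 0.003  0.984  0.176]
 [-0.002  0.176 -0.984]
 [-1.     0.002  0.003]]
units [ 0.84 -5.36 -4.7 ]
```

Call:
arm_command:
  plan:
    - [[0,-0.6,-0.5,-0.7,0,0],[0,-1.4,-1.2,-1.5,0,0],[0,-2.3,-2,-2.4,0,0],[0,-3.3,-2.9,-3.4,0,0],[0,-4.2,-3.7,-4.4,0,0],[0,-5,-4.4,-5.2,0,0],[0,-5.36,-4.7,-5.67,0,0],[0,-5.36,-4.7,-5.67,0,0],[0,-5.36,-4.7,-5.67,0,0]]
  jaw: 0

```text
time_s: 7.4
position: [0.4376, -0.1661, 0.2189]
tool_rot: [[-0.001, 0.718, 0.696], [0.0, 0.696, -0.718], [-1.0, -0.0, -0.001]]
ft_force: [-0.0, 0.5, -0.4]
grip_width: 0.0855
```

```bash
python3 -c "
from h import *
togo([.438,-.1662,.114])
w=snap('wrist','w1'); print(proj(w,[.438,-.1662,.13]),proj(w,[.438,-.1662,.08]))
s=snap('scene','s2');a=s['img'][110:250,130:330]
f=lambda x,k:cv2.convertScaleAbs(cv2.resize(x,None,fx=k,fy=k,interpolation=2),alpha=1.4)[:,:,::-1]
A=f(w['img'],1);B=cv2.resize(f(a,2),(400,280));C=np.zeros((384,912,3),np.uint8);C[:,:512]=A;C[:280,512:]=B
cv2.imwrite('pics/w1z.png',cv2.resize(C,(800,337)))
"
```

```text
7.4 [ 0.4376 -0.1661  0.2189] [-0.   0.5 -0.4] 0.0855
[[-0.001  0.718  0.696]
 [ 0.     0.696 -0.718]
 [-1.    -0.    -0.001]]
units [4.2  0.01 0.02]
(np.float64(257.86821925649525), np.float64(207.74918161453442)) (np.float64(257.732018302983), np.float64(187.96209771553913))
```

View pics/w1z.png

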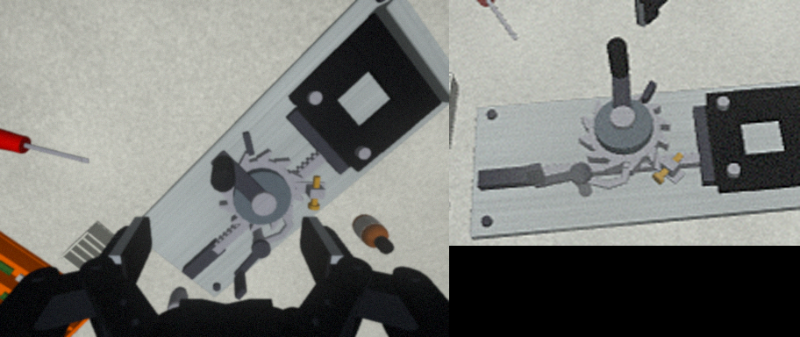

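The lever is now over at the right in the scene view. In the wrist view the knob is at about (222,175), within a few px of the predicted position. Next I'll descend and grip.

Call:
arm_command:
  plan:
    - [[0.8,0,0,0,0,0],[1.8,0,0,0,0,0],[2.7,0,0,0,0,0],[3.3,0,0,0,0,0],[3.8,0,0,0,0,0],[4.12,0,0,0,0,0],[4.12,0,0,0,0,0]]

```text
time_s: 8.2
position: [0.4373, -0.166, 0.1153]
tool_rot: [[-0.002, 0.718, 0.696], [0.001, 0.696, -0.718], [-1.0, -0.0, -0.002]]
ft_force: [1.4, 0.7, -0.2]
grip_width: 0.085
```

Call:
arm_command:
  plan:
    - [[0,0,0,0,0,0],[0,0,0,0,0,0],[0,0,0,0,0,0],[0,0,0,0,0,0],[0,0,0,0,0,0],[0,0,0,0,0,0],[0,0,0,0,0,0],[0,0,0,0,0,0]]
  jaw: 1
  newtons: 50

```text
time_s: 9.0
position: [0.4366, -0.1674, 0.117]
tool_rot: [[-0.001, 0.717, 0.697], [-0.003, 0.697, -0.717], [-1.0, -0.003, 0.001]]
ft_force: [-9.2, -8.2, 6.7]
grip_width: 0.0211
```

```bash
cat > dr.py <<'E'
from h import *
s=togo([.438,-.1662,.114]);A=np.array([.4995,-.169]); u=s['position'][:2]-A
t=np.array([-u[1],u[0]])/np.linalg.norm(u)
print('r',np.linalg.norm(u)*1e3,'ang',np.degrees(np.arctan2(u[1],u[0]))%360,'Ftan ccw',s['ft_force'][:2]@t,'Frad',s['ft_force'][:2]@u/np.linalg.norm(u),s['wrist_torque'].round(2))
E
python3 dr.py
```

```text
9.0 [ 0.4366 -0.1674  0.117 ] [-9.2 -8.2  6.7] 0.0211
[[-0.001  0.717  0.697]
 [-0.003  0.697 -0.717]
 [-1.    -0.003  0.001]]
units [0.12 0.07 0.01]
r 62.93439393933346 ang 178.5176712059368 Ftan ccw 8.417620422168278 Frad 8.980740090511276 [-1.36  1.43 -0.01]
```

Gripped at 21 mm. Now I'll wind tighter a touch, moving the knob toward −y.

Call:
arm_command:
  plan:
    - [[-0.03,-0.04,0.04,0,0,0],[-0.06,-0.08,0.08,0,0,0],[-0.06,-0.12,0.12,0,0,0],[-0.06,-0.16,0.16,0,0,0],[-0.06,-0.18,0.18,0,0,0],[-0.06,-0.18,0.18,0,0,0]]

```text
time_s: 9.6
position: [0.4365, -0.1711, 0.1172]
tool_rot: [[-0.002, 0.718, 0.696], [0.003, 0.697, -0.718], [-1.0, 0.0, -0.004]]
ft_force: [-1.5, 5.5, -6.6]
grip_width: 0.0207
```

```bash
python3 dr.py; python3 -c "
from h import *
s=snap('scene','s3');a=s['img'][110:250,130:330]
cv2.imwrite('pics/s3z.png',cv2.convertScaleAbs(cv2.resize(a,None,fx=4,fy=4,interpolation=2),alpha=1.4)[:,:,::-1])"
```

```text
9.6 [ 0.4365 -0.1711  0.1172] [-1.5  5.5 -6.6] 0.0207
[[-0.002  0.718  0.696]
 [ 0.003  0.697 -0.718]
 [-1.     0.    -0.004]]
units [ 0.13  0.18 -0.1 ]
r 63.073565780865216 ang 181.86887441496071 Ftan ccw -5.511125491522415 Frad 1.3534291279101955 [0.89 0.11 0.02]
```

View pics/s3z.png

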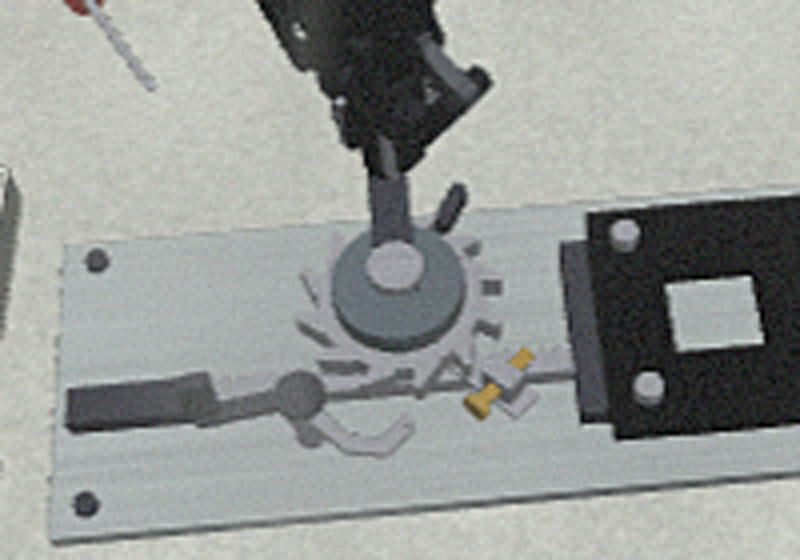

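The pawl tip has sprung clear, now at (405,430), away from the wheel. The hand carries about 5.5 N, which is the spring. I'll work out the arc steps.

```bash
cat > arc.py <<'E'
import numpy as np,sys
a0=float(sys.argv[1]);tot=float(sys.argv[2])
y=np.array([.718,.697]);z=np.array([.697,-.718]);c=lambda a:62*np.array([np.cos(a),np.sin(a)])
for f in np.linspace(.1,1,10)*tot:
    d=(c(a0-f)-c(a0))/25; print('[0, %.3f, %.3f, 0, 0, 0],'%(d@y,d@z),end=' ')
print()
E
a=3.17; for i in 0 1 2 3; do python3 arc.py $(python3 -c "print($a-.3*$i)") .3; done
```

```text
[0, 0.051, -0.054, 0, 0, 0], [0, 0.104, -0.107, 0, 0, 0], [0, 0.158, -0.158, 0, 0, 0], [0, 0.214, -0.207, 0, 0, 0], [0, 0.271, -0.254, 0, 0, 0], [0, 0.330, -0.300, 0, 0, 0], [0, 0.390, -0.344, 0, 0, 0], [0, 0.451, -0.387, 0, 0, 0], [0, 0.514, -0.427, 0, 0, 0], [0, 0.577, -0.466, 0, 0, 0], 
[0, 0.065, -0.037, 0, 0, 0], [0, 0.131, -0.071, 0, 0, 0], [0, 0.198, -0.104, 0, 0, 0], [0, 0.266, -0.134, 0, 0, 0], [0, 0.334, -0.163, 0, 0, 0], [0, 0.404, -0.189, 0, 0, 0], [0, 0.474, -0.214, 0, 0, 0], [0, 0.545, -0.236, 0, 0, 0], [0, 0.617, -0.256, 0, 0, 0], [0, 0.689, -0.274, 0, 0, 0], 
[0, 0.073, -0.016, 0, 0, 0], [0, 0.146, -0.029, 0, 0, 0], [0, 0.220, -0.041, 0, 0, 0], [0, 0.293, -0.050, 0, 0, 0], [0, 0.368, -0.057, 0, 0, 0], [0, 0.442, -0.062, 0, 0, 0], [0, 0.516, -0.064, 0, 0, 0], [0, 0.591, -0.064, 0, 0, 0], [0, 0.665, -0.062, 0, 0, 0], [0, 0.739, -0.058, 0, 0, 0], 
[0, 0.074, 0.006, 0, 0, 0], [0, 0.148, 0.015, 0, 0, 0], [0, 0.222, 0.026, 0, 0, 0], [0, 0.295, 0.039, 0, 0, 0], [0, 0.368, 0.054, 0, 0, 0], [0, 0.440, 0.072, 0, 0, 0], [0, 0.512, 0.091, 0, 0, 0], [0, 0.583, 0.113, 0, 0, 0], [0, 0.654, 0.137, 0, 0, 0], [0, 0.724, 0.163, 0, 0, 0],
```

Call:
arm_command:
  plan:
    - [[0,0.05,-0.05,0,0,0],[0,0.1,-0.11,0,0,0],[0,0.16,-0.16,0,0,0],[0,0.21,-0.21,0,0,0],[0,0.27,-0.25,0,0,0],[0,0.33,-0.3,0,0,0],[0,0.39,-0.34,0,0,0],[0,0.45,-0.39,0,0,0],[0,0.51,-0.43,0,0,0],[0,0.58,-0.47,0,0,0]]

```text
time_s: 10.65
position: [0.4389, -0.1525, 0.1172]
tool_rot: [[-0.002, 0.718, 0.697], [0.003, 0.697, -0.718], [-1.0, 0.001, -0.003]]
ft_force: [-0.7, 5.9, -7.3]
grip_width: 0.0206
```

```bash
python3 dr.py
```

```text
10.65 [ 0.4389 -0.1525  0.1172] [-0.7  5.9 -7.3] 0.0206
[[-0.002  0.718  0.697]
 [ 0.003  0.697 -0.718]
 [-1.     0.001 -0.003]]
units [ 0.13 -0.41  0.37]
r 62.78202150594288 ang 164.71592440165412 Ftan ccw -5.557019030951428 Frad 2.2296096915506007 [ 0.92 -0.05  0.02]
```

Call:
arm_command:
  plan:
    - [[0,0.06,-0.04,0,0,0],[0,0.13,-0.07,0,0,0],[0,0.2,-0.1,0,0,0],[0,0.27,-0.13,0,0,0],[0,0.33,-0.16,0,0,0],[0,0.4,-0.19,0,0,0],[0,0.47,-0.21,0,0,0],[0,0.54,-0.24,0,0,0],[0,0.62,-0.26,0,0,0],[0,0.69,-0.27,0,0,0]]

```text
time_s: 11.65
position: [0.4468, -0.1356, 0.1172]
tool_rot: [[-0.001, 0.718, 0.697], [0.003, 0.697, -0.718], [-1.0, 0.001, -0.003]]
ft_force: [-0.2, 5.9, -8.1]
grip_width: 0.0211
```

```bash
python3 dr.py
```

```text
11.65 [ 0.4468 -0.1356  0.1172] [-0.2  5.9 -8.1] 0.0211
[[-0.001  0.718  0.697]
 [ 0.003  0.697 -0.718]
 [-1.     0.001 -0.003]]
units [ 0.12 -1.1   0.63]
r 62.41131274477389 ang 147.66600969973797 Ftan ccw -4.919966751386705 Frad 3.3348380765922436 [ 0.96 -0.14  0.01]
```

Call:
arm_command:
  plan:
    - [[0,0.07,-0.02,0,0,0],[0,0.15,-0.03,0,0,0],[0,0.22,-0.04,0,0,0],[0,0.29,-0.05,0,0,0],[0,0.37,-0.06,0,0,0],[0,0.44,-0.06,0,0,0],[0,0.52,-0.06,0,0,0],[0,0.59,-0.06,0,0,0],[0,0.66,-0.06,0,0,0],[0,0.74,-0.06,0,0,0]]

```text
time_s: 12.65
position: [0.4592, -0.1218, 0.1172]
tool_rot: [[-0.001, 0.718, 0.696], [0.002, 0.696, -0.718], [-1.0, 0.001, -0.002]]
ft_force: [2.5, 4.9, -10.0]
grip_width: 0.0208
```

```bash
python3 dr.py; python3 -c "
from h import *
s=snap('scene','s4');a=s['img'][110:250,130:330]
cv2.imwrite('pics/s4z.png',cv2.convertScaleAbs(cv2.resize(a,None,fx=4,fy=4,interpolation=2),alpha=1.4)[:,:,::-1])"
```

```text
12.65 [ 0.4592 -0.1218  0.1172] [  2.5   4.9 -10. ] 0.0208
[[-0.001  0.718  0.696]
 [ 0.002  0.696 -0.718]
 [-1.     0.001 -0.002]]
units [ 0.12 -1.85  0.68]
r 62.016227678773085 ang 130.48285403227217 Ftan ccw -5.065106025856493 Frad 2.0997642102441096 [ 0.81 -0.4  -0.  ]
```

View pics/s4z.png

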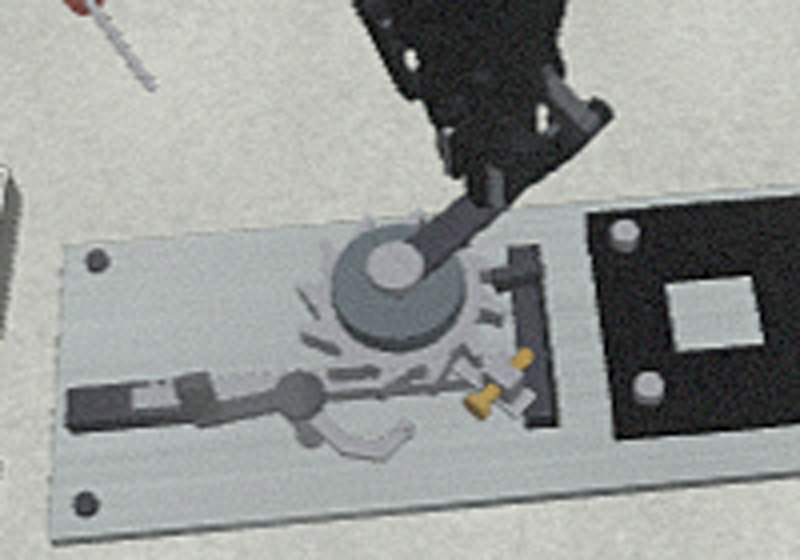

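The lug is now at (515,270) and the brass tip at (528,352). I'll compute the remaining angle.

```bash
python3 -c "
from h import *
s=load('s4');A=np.array([.499,-.169])
for n,u,v,z in (('lug',512,270,.054),('lugout',535,265,.054),('tip',528,350,.047),('head',480,402,.047)):
    p=onplane(s,130+u/4,110+v/4,z)[:2]-A; print(n,p*1e3,np.hypot(*p)*1e3,np.degrees(np.arctan2(p[1],p[0])))
"; python3 arc.py 2.277 .2;python3 arc.py 2.077 .2;python3 arc.py 1.9 .1
```

```text
lug [-8.72758284 58.27752896] 58.92742217699375 98.51725914648623
lugout [-10.4240418   70.01965379] 70.79133113765485 98.46760846499731
tip [33.55058569 61.76362155] 70.28788477846676 61.488770571596746
head [59.40458228 35.75513687] 69.33494219057671 31.04339431595264
[0, 0.049, 0.004, 0, 0, 0], [0, 0.099, 0.008, 0, 0, 0], [0, 0.148, 0.014, 0, 0, 0], [0, 0.197, 0.021, 0, 0, 0], [0, 0.246, 0.028, 0, 0, 0], [0, 0.295, 0.037, 0, 0, 0], [0, 0.344, 0.047, 0, 0, 0], [0, 0.393, 0.057, 0, 0, 0], [0, 0.441, 0.069, 0, 0, 0], [0, 0.489, 0.081, 0, 0, 0], 
[0, 0.048, 0.013, 0, 0, 0], [0, 0.095, 0.028, 0, 0, 0], [0, 0.142, 0.043, 0, 0, 0], [0, 0.189, 0.059, 0, 0, 0], [0, 0.236, 0.077, 0, 0, 0], [0, 0.282, 0.095, 0, 0, 0], [0, 0.328, 0.114, 0, 0, 0], [0, 0.373, 0.134, 0, 0, 0], [0, 0.418, 0.155, 0, 0, 0], [0, 0.463, 0.177, 0, 0, 0], 
[0, 0.022, 0.011, 0, 0, 0], [0, 0.045, 0.022, 0, 0, 0], [0, 0.067, 0.033, 0, 0, 0], [0, 0.089, 0.044, 0, 0, 0], [0, 0.111, 0.056, 0, 0, 0], [0, 0.133, 0.068, 0, 0, 0], [0, 0.154, 0.080, 0, 0, 0], [0, 0.176, 0.092, 0, 0, 0], [0, 0.197, 0.104, 0, 0, 0], [0, 0.219, 0.117, 0, 0, 0],
```

Call:
arm_command:
  plan:
    - [[0.01,0.05,0,0,0,0],[0.02,0.1,0.01,0,0,0],[0.03,0.15,0.01,0,0,0],[0.04,0.2,0.02,0,0,0],[0.04,0.25,0.03,0,0,0],[0.04,0.3,0.04,0,0,0],[0.04,0.34,0.05,0,0,0],[0.04,0.39,0.06,0,0,0],[0.04,0.44,0.07,0,0,0],[0.04,0.49,0.08,0,0,0]]

```text
time_s: 13.7
position: [0.47, -0.1148, 0.1171]
tool_rot: [[0.001, 0.718, 0.697], [0.002, 0.697, -0.718], [-1.0, 0.002, -0.0]]
ft_force: [1.9, 6.1, -0.5]
grip_width: 0.0208
```

```bash
python3 dr.py
```

```text
13.7 [ 0.47   -0.1148  0.1171] [ 1.9  6.1 -0.5] 0.0208
[[ 0.001  0.718  0.697]
 [ 0.002  0.697 -0.718]
 [-1.     0.002 -0.   ]]
units [ 0.12 -2.35  0.58]
r 61.68959101548703 ang 118.5464987913217 Ftan ccw -4.623337061863111 Frad 4.421747509728979 [ 1.12 -0.28 -0.02]
```

Call:
arm_command:
  plan:
    - [[0,0.05,0.01,0,0,0],[0,0.1,0.03,0,0,0],[0,0.14,0.04,0,0,0],[0,0.19,0.06,0,0,0],[0,0.24,0.08,0,0,0],[0,0.28,0.1,0,0,0],[0,0.33,0.11,0,0,0],[0,0.37,0.13,0,0,0],[0,0.39,0.15,0,0,0]]

```text
time_s: 14.6
position: [0.4799, -0.1108, 0.1172]
tool_rot: [[0.002, 0.718, 0.696], [0.002, 0.696, -0.718], [-1.0, 0.003, 0.0]]
ft_force: [2.0, 7.1, -0.3]
grip_width: 0.0211
```

```bash
python3 dr.py;python3 arc.py 1.9 .1
```

```text
14.6 [ 0.4799 -0.1108  0.1172] [ 2.   7.1 -0.3] 0.0211
[[ 0.002  0.718  0.696]
 [ 0.002  0.696 -0.718]
 [-1.     0.003  0.   ]]
units [ 0.12 -2.75  0.42]
r 61.39489007680589 ang 108.61984069128569 Ftan ccw -4.168851611370724 Frad 6.051822998528065 [ 1.23 -0.4   0.01]
[0, 0.022, 0.011, 0, 0, 0], [0, 0.045, 0.022, 0, 0, 0], [0, 0.067, 0.033, 0, 0, 0], [0, 0.089, 0.044, 0, 0, 0], [0, 0.111, 0.056, 0, 0, 0], [0, 0.133, 0.068, 0, 0, 0], [0, 0.154, 0.080, 0, 0, 0], [0, 0.176, 0.092, 0, 0, 0], [0, 0.197, 0.104, 0, 0, 0], [0, 0.219, 0.117, 0, 0, 0],
```

Call:
arm_command:
  plan:
    - [[0,0.02,0,0,0,0],[0,0.05,0.01,0,0,0],[0,0.07,0.02,0,0,0],[0,0.09,0.03,0,0,0],[0,0.11,0.03,0,0,0],[0,0.14,0.04,0,0,0]]

```text
time_s: 15.2
position: [0.4833, -0.1097, 0.1171]
tool_rot: [[0.002, 0.718, 0.697], [0.0, 0.697, -0.718], [-1.0, 0.002, 0.002]]
ft_force: [3.1, 3.8, -2.8]
grip_width: 0.0208
```

```bash
python3 dr.py
```

```text
15.2 [ 0.4833 -0.1097  0.1171] [ 3.1  3.8 -2.8] 0.0208
[[ 0.002  0.718  0.697]
 [ 0.     0.697 -0.718]
 [-1.     0.002  0.002]]
units [ 0.12 -2.87  0.36]
r 61.45926303526519 ang 105.32285163982797 Ftan ccw -4.002254011713898 Frad 2.8206158625628097 [ 0.57 -0.59  0.01]
```

Call:
arm_command:
  plan:
    - [[0,0.02,0.01,0,0,0],[0,0.04,0.02,0,0,0],[0,0.06,0.03,0,0,0]]

```text
time_s: 15.5
position: [0.4846, -0.1094, 0.1171]
tool_rot: [[0.002, 0.718, 0.696], [0.0, 0.696, -0.718], [-1.0, 0.001, 0.001]]
ft_force: [3.1, 3.3, -2.3]
grip_width: 0.0206
```

```bash
python3 dr.py;python3 arc.py 1.8 .1
```

```text
15.5 [ 0.4846 -0.1094  0.1171] [ 3.1  3.3 -2.3] 0.0206
[[ 0.002  0.718  0.696]
 [ 0.     0.696 -0.718]
 [-1.     0.001  0.001]]
units [ 0.12 -2.92  0.33]
r 61.426085986819295 ang 104.03655073692508 Ftan ccw -3.76464936735562 Frad 2.4420803627229684 [ 0.67 -0.65 -0.01]
[0, 0.021, 0.013, 0, 0, 0], [0, 0.042, 0.026, 0, 0, 0], [0, 0.063, 0.039, 0, 0, 0], [0, 0.084, 0.053, 0, 0, 0], [0, 0.105, 0.067, 0, 0, 0], [0, 0.125, 0.081, 0, 0, 0], [0, 0.146, 0.095, 0, 0, 0], [0, 0.166, 0.109, 0, 0, 0], [0, 0.186, 0.124, 0, 0, 0], [0, 0.206, 0.138, 0, 0, 0],
```

Call:
arm_command:
  plan:
    - [[0,0.02,0.01,0,0,0],[0,0.04,0.03,0,0,0],[0,0.06,0.04,0,0,0]]

```text
time_s: 15.8
position: [0.4861, -0.1091, 0.1171]
tool_rot: [[0.001, 0.718, 0.696], [0.0, 0.696, -0.718], [-1.0, 0.001, 0.001]]
ft_force: [3.8, 4.9, -0.4]
grip_width: 0.021
```

```bash
python3 dr.py|tail -1
```

```text
r 61.36470743635033 ang 102.60282172733466 Ftan ccw -4.79252753124763 Frad 3.9976318673189666 [ 0.78 -0.66 -0.07]
```

Call:
arm_command:
  plan:
    - [[0,0.02,0.01,0,0,0],[0,0.04,0.03,0,0,0],[0,0.06,0.04,0,0,0]]

```text
time_s: 16.1
position: [0.4879, -0.1088, 0.1171]
tool_rot: [[0.001, 0.718, 0.696], [0.0, 0.696, -0.718], [-1.0, 0.001, 0.001]]
ft_force: [3.6, 3.9, -0.5]
grip_width: 0.0209
```

```bash
python3 dr.py|tail -1
```

```text
r 61.34961389331643 ang 100.90477721887461 Ftan ccw -4.291611989934871 Frad 3.104725068556122 [ 0.8  -0.66 -0.03]
```

Call:
arm_command:
  plan:
    - [[0,0.02,0.01,0,0,0],[0,0.04,0.03,0,0,0],[0,0.06,0.04,0,0,0]]

```text
time_s: 16.4
position: [0.4897, -0.1085, 0.1171]
tool_rot: [[0.001, 0.718, 0.696], [-0.0, 0.696, -0.718], [-1.0, 0.001, 0.001]]
ft_force: [3.7, 3.1, -0.5]
grip_width: 0.0207
```

```bash
python3 dr.py|tail -1
```

```text
r 61.29326653821252 ang 99.19524068339655 Ftan ccw -4.116051220907202 Frad 2.4888179087123707 [ 0.71 -0.65 -0.06]
```

Call:
arm_command:
  plan:
    - [[0,0.02,0.01,0,0,0],[0,0.04,0.03,0,0,0],[0,0.06,0.04,0,0,0]]

```text
time_s: 16.7
position: [0.4915, -0.1082, 0.1171]
tool_rot: [[0.001, 0.718, 0.696], [-0.0, 0.696, -0.718], [-1.0, 0.001, 0.001]]
ft_force: [3.7, 4.0, -1.5]
grip_width: 0.0207
```

```bash
python3 dr.py|tail -1
```

```text
r 61.28979825025604 ang 97.50772071243782 Ftan ccw -4.1909585115839105 Frad 3.5288150766069757 [ 0.58 -0.69 -0.04]
```

Call:
arm_command:
  plan:
    - [[0,0.02,0.01,0,0,0],[0,0.04,0.03,0,0,0],[0,0.06,0.04,0,0,0]]

```text
time_s: 17.0
position: [0.4932, -0.1081, 0.1171]
tool_rot: [[0.001, 0.718, 0.696], [-0.0, 0.696, -0.718], [-1.0, 0.0, 0.001]]
ft_force: [4.7, 2.3, 1.2]
grip_width: 0.0207
```

```bash
python3 dr.py|tail -1
```

```text
r 61.265274756555876 ang 95.91320391219979 Ftan ccw -4.867178884526479 Frad 1.7714478097646298 [ 0.56 -0.72  0.01]
```

Call:
arm_command:
  plan:
    - [[0,0.02,0.01,0,0,0],[0,0.04,0.03,0,0,0]]

```text
time_s: 17.2
position: [0.4941, -0.1079, 0.1171]
tool_rot: [[0.0, 0.718, 0.697], [-0.001, 0.697, -0.718], [-1.0, -0.0, 0.001]]
ft_force: [1.3, 1.9, 3.9]
grip_width: 0.0209
```

```bash
python3 dr.py|tail -1; python3 -c "
from h import *
s=snap('scene','s5');a=s['img'][160:230,190:290]
cv2.imwrite('pics/s5z.png',cv2.convertScaleAbs(cv2.resize(a,None,fx=8,fy=8,interpolation=2),alpha=1.4)[:,:,::-1])"
```

```text
r 61.29110951155479 ang 95.04131314523912 Ftan ccw -1.472515909411952 Frad 1.818954599903488 [ 0.27 -0.31  0.02]
```

View pics/s5z.png

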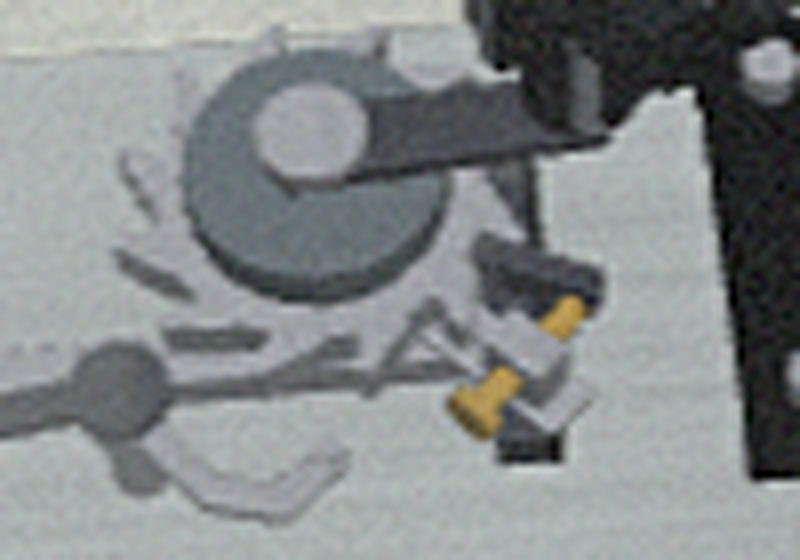

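The lug at (545,275) meets the brass tip at (575,305), and the pawl tip is clear at (340,460). The hand force dropped from 4.9 to 1.5 N, which is the contact. I'll make one tiny further step, then open.

Call:
arm_command:
  plan:
    - [[0,0.01,0.01,0,0,0],[0,0.01,0.01,0,0,0],[0,0.01,0.01,0,0,0]]

```text
time_s: 17.55
position: [0.4942, -0.1079, 0.1171]
tool_rot: [[-0.0, 0.718, 0.697], [-0.0, 0.697, -0.718], [-1.0, -0.0, 0.0]]
ft_force: [0.8, 0.7, 5.2]
grip_width: 0.0211
```

```bash
python3 dr.py|tail -1
```

```text
r 61.287105323512954 ang 94.92966781548984 Ftan ccw -0.8998128114820199 Frad 0.6704376121628257 [ 0.2  -0.23 -0.03]
```

Call:
arm_command:
  plan:
    - [[0,0,0,0,0,0],[0,0,0,0,0,0],[0,0,0,0,0,0],[0,0,0,0,0,0],[0,0,0,0,0,0],[0,0,0,0,0,0]]
  jaw: 0

```text
time_s: 18.15
position: [0.4943, -0.1077, 0.1168]
tool_rot: [[-0.0, 0.718, 0.696], [0.0, 0.696, -0.718], [-1.0, -0.0, -0.0]]
ft_force: [-0.6, 0.4, 0.5]
grip_width: 0.0854
```

Call:
arm_command:
  plan:
    - [[-0.4,0,0,0,0,0],[-1.2,0,0,0,0,0],[-2.2,0,0,0,0,0],[-3.4,0,0,0,0,0],[-4.4,0,0,0,0,0],[-5,0,0,0,0,0],[-5,0,0,0,0,0]]

```text
time_s: 18.85
position: [0.4949, -0.108, 0.2444]
tool_rot: [[0.004, 0.718, 0.697], [-0.002, 0.697, -0.718], [-1.0, 0.002, 0.005]]
ft_force: [0.4, -0.5, -0.8]
grip_width: 0.085
```

```bash
python3 dr.py; python3 -c "
from h import *
s=snap('scene','s6');a=s['img'][110:270,90:310]
cv2.imwrite('pics/s6z.png',cv2.convertScaleAbs(cv2.resize(a,None,fx=3.6,fy=3.6,interpolation=2),alpha=1.4)[:,:,::-1])
A=np.array([.499,-.169,0])
b=load('s5');x=b['img'].astype(int);y=s['img'].astype(int)
o=load('scene0')['img'].astype(int)
for n,(r0,r1,c0,c1) in {'objective':(212,236,108,132),'box':(148,196,96,136),'drum/lug region s5':(185,222,205,280)}.items():
    ref=x if 's5' in n else o; print(n,'mean diff',abs(ref-y)[r0:r1,c0:c1].mean().round(2))"
```

```text
18.85 [ 0.4949 -0.108   0.2444] [ 0.4 -0.5 -0.8] 0.085
[[ 0.004  0.718  0.697]
 [-0.002  0.697 -0.718]
 [-1.     0.002  0.005]]
units [ 5.21 -3.27  0.06]
r 61.18897429823995 ang 94.26684726614502 Ftan ccw -0.392966668704545 Frad -0.5730942755145652 [ 0.02 -0.01  0.02]
objective mean diff 6.98
box mean diff 6.35
drum/lug region s5 mean diff 3.15
```

View pics/s6z.png

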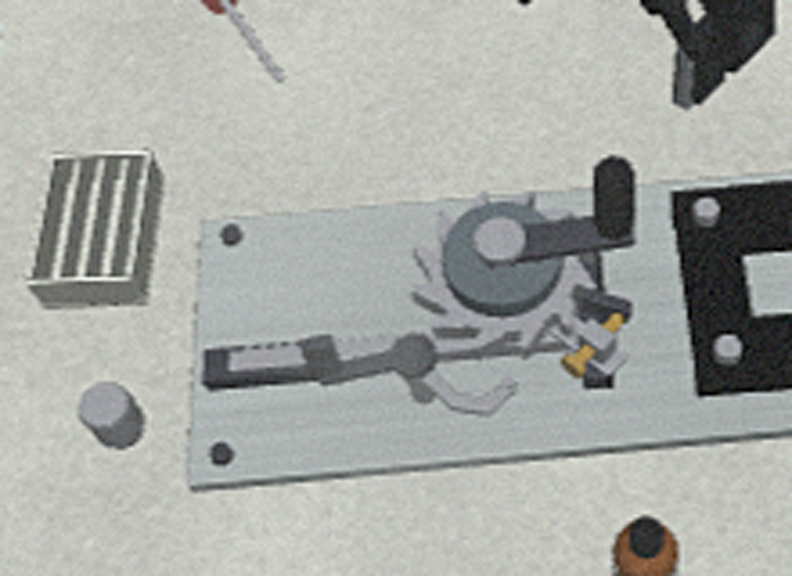

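The knob is free, the lug at (603,300) rests on the brass tip at (615,320), the lever is over and the pawl is clear. The objective and the box are where they started. I'll hand it in.

```bash
python3 -c "
from rig import workorder; print(workorder.close_job())"
```

```text
the job is handed in; nothing more can be done
None
```

The vice is slackened and the job is handed in at about 19 s on the robot's clock; no verdict was reported.

- **Lever:** I pushed the tab round its pivot to the end stop, where the force rose to 8 N. That is an estimated turn of about 0.88 rad.
- **Pawl:** I gripped the knob and wound about 0.06 rad tighter. The picture then showed the pawl sprung clear of the wheel.
- **Drum:** I led it back in hand at 0.3 rad/s or less, down to about 0.1 rad/s near the stop. It stopped at about -1.46 rad by my measurement. The camera estimates of the stop were about -1.4 and -1.5 rad. On contact the force on the hand fell from about 4.5 N to under 1 N, so the spring held the lug on the screw. I then opened the gripper and lifted clear.

In the last picture the lug rests on the screw tip, the lever is over, the pawl is clear, and the gripper touches nothing. The drum and lug look the same as just before release. The objective and slide box look unmoved. The pixel comparison on those two gave differences of 6 to 7 grey levels. I put that down to noise or lighting and did not check further. I had no direct reading of the lug force or joint angles.

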